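Sweep the used needle cartridges into the sharps chute

TASK

Used needles are never picked up: pushing and sweeping with the fingers only, push the shutter of the bench sharps tray fully open by its upright lip, sweep all three used cartridges along the deck into the chute so that they drop into the catch box, then push the shutter fully shut again. Do not pick up or lift a cartridge, and leave the cup, the bottle, the jar and the machine grip round the tray where they are.

Things in the scene. Friction and masses are not known exactly. Their poses are not given: they have to be found in the camera images.
- station: grey metal bench sharps tray, fixed, 170 mm wide (x), y = -150..+170 mm, z up, origin on the bench. Flat deck 62 mm above the bench, y = -10..+170. Rim 10 mm high, 3 mm thick, on the deck's sides (outside x = +-85) and end (y = +170). Two rails of the same section narrow the deck from x = +-82 at y = +40 to +-54 at y = -8, at the chute's edge; beyond the chute is the open shutter's rest, y = -150..-75
- chute (a point): centre of the chute's hole, at deck height (station x 0, y -42.5, z 62 mm). Hole: station x = +-50, y = -75..-10 mm, no sill on the deck side; 8 mm high shutter guides run beside it at x = +-54..57. Below is a closed catch box, inside x = +-55, y = -147..-6, floor 6 mm above the bench
- shutter_lip (a point): middle of the shutter's upright lip, 14 mm above the deck; moves with it. Shutter: 2 mm dark steel plate, 65 mm long (y), 105 mm wide, its top 2.5 mm above the deck. The lip stands on its edge next to the deck: 80 mm wide (x), 3 mm thick, top 24 mm above the deck with a 5.5 mm bead to the plate's side. The plate lies on the lip's far side from the deck (-y)
- shutter (a joint): travel of the shutter, in m: 0 = shut against its stop (hole covered, lip at station y -11.5 mm), 0.065 = fully open against its stop (hole free, lip at y -76.5 mm). Opens towards station -y. About 1.5 N of friction; it stays where it is left. Starts shut or up to 12 mm ajar
- cartridge_1: used tattoo-needle cartridge, 38 mm long, 14 g: a black collar 17 mm long and 12.4 mm square with rounded edges (it slides and does not roll), a grey stem 7 mm in diameter behind it, a white nose tapering to 5 mm. Origin on its axis at mid-length, 6 mm above what it lies on; x points along it to the nose, z up at first. Lies loose on the deck, any way round
- cartridge_2: used tattoo-needle cartridge, 38 mm long, 14 g: a black collar 17 mm long and 12.4 mm square with rounded edges (it slides and does not roll), a grey stem 7 mm in diameter behind it, a white nose tapering to 5 mm. Origin on its axis at mid-length, 6 mm above what it lies on; x points along it to the nose, z up at first. Lies loose on the deck, any way round
- cartridge_3: used tattoo-needle cartridge, 38 mm long, 14 g: a black collar 17 mm long and 12.4 mm square with rounded edges (it slides and does not roll), a grey stem 7 mm in diameter behind it, a white nose tapering to 5 mm. Origin on its axis at mid-length, 6 mm above what it lies on; x points along it to the nose, z up at first. Lies loose on the deck, any way round
- rinse_cup: thin white plastic cup 65 mm in diameter, 70 mm high, standing behind the tray; origin at its foot. Leave alone
- ink_bottle: dropper bottle 29 mm in diameter, 86 mm high, behind the tray; origin at its foot. Leave alone
- lidded_jar: screw-lid jar 63 mm in diameter, 55 mm high, behind the tray; origin at its foot. Leave alone
- grip: ribbed metal machine grip 62 mm long, 21 mm thick, lying in front of the tray; origin under its middle. Leave alone

How it is judged:
By the outcome, as a careful person would: the job done as asked, in the order asked, and still so for the second after the job is handed in, with the robot touching nothing.
It also fails if it takes over 72 s, if anything falls off the work surface, if the arm or the gripper's body presses on something with over 40 N, if the wrist force passes 120 N, or if a joint passes its speed limit or range.

ROBOT

A 7-joint arm with a two-finger parallel gripper is mounted at the origin on a cart in front of the work surface, level with it; the furniture and walls round the work are solid. World frame = base frame: x ahead of the robot, y to its left, z up, the work surface at z = 0. Lengths are in m, angles in rad, forces in N, time in s.
With the tool pointing down it reaches from about 0.425 to 0.875 m from the base axis. Payload 4.7 kg.
Tool frame: the origin (TCP) lies on the mounting face of the last link; the fingertips stand 182 mm ahead of it and the grasp point (between the pads) lies 164 mm ahead of it; x points along the fingers, y is the direction in which the jaws open and shut, and the axes are right-handed (so a half turn about x gives the same grasp; the last joint's range is limited). The gripper opens to 87 mm and grips with 3 to 60 N. Pads are 19 mm wide; open, the fingers measure 117 mm over their backs; the gripper's body (75 mm by 190 mm) begins 51 mm behind the grasp point.
Start: joints at [-1.305, 0.321, -0.07, 1.45, 0.023, 1.371, -0.057], TCP at [0.162, 0.63, 0.405] pointing down, gripper open.
Joint ranges: [-2.86, 2.86], [-0.3, 2.09], [-1.38, 1.24], [0.06, 2.45], [-1.56, 4.7], [0.09, 2.05], [-2.69, 2.69]. Speed limits (rad/s): [2.57, 2.57, 3.14, 3.14, 3.14, 3.14, 3.14].

INTERFACE

Orientations are given as a rotation vector (axis times angle).
In Python, from bench import monitor, get_image, ctrl gives the robot as it stands.
- The arm moves only by the shell command python3 -m creep 'ROWS' [FORCE]. ROWS is JSON, a list of rows, each a list of 7 numbers: the shift along the tool's x, y, z in mm, then the turn, a rotation vector about the tool's x, y, z in rad, then the finger opening in mm, from 0 to 87. A call has 1 to 5 rows; each row shifts and turns the commanded pose from where the row before left it, along the tool's axes as they then stand; what a row does not reach is not made up. A row lasts 1/10 s, in which the tool goes at most 50 mm and 8.59 degrees, less where a joint would pass 70% of its speed; a pose out of reach is approached as far as the arm can. A call is refused whole if a number of a shift passes 50 or a number of a turn 0.15, either way. A call with a gripper value outside its range is refused whole. The fingers move at their own pace and stop on an object; FORCE is the grip in N (left out, the last holds). Time passes only in rows, so rows that do not move let the fingers close. It gives the time, the measured TCP pose, the force and the opening at its end, in the units of the state.
- monitor.get_state(): the state, without advancing time (a new reading comes with each control period).
- get_image(name): name is "side" or "top" or "wrist"; returns a dict with "img" (420x560x3 uint8, red, green, blue), "mtx" (3x3 intrinsics, pixels), "view" (4x4, takes a point from world to camera coordinates). Camera axes: x right, y up, looking along -z (the intrinsics and any distortion apply to the point x, -y, -z); pixel columns grow to the right and rows downward; lengths in m; the calibration is good to about 2 mm. A picture is of the moment at which its call begins. There is no depth.
- ctrl.close_job(): hands the job in, once; it reports no verdict.
The state is a dict: "time": time; "joint_positions": joint angles; "qd": joint speeds; "joint_torque": joint torques, N m; "position": TCP position; "tool_rot": TCP orientation; "ft_force": force on the tool from outside, world axes, zero at the start; "torque": the same for the moment, N m; "grip_width": opening from 0.0 (shut) to 1.0 (fully open).
Only numpy, scipy, OpenCV 4.12 (cv2) and the standard library are available. Lean on these libraries where they do the work, as an engineer would, in place of code of your own. Each camera call takes 0.05 s, during which the arm holds its last target.

## Working session

There is one attempt and no reset: what is moved stays moved. The work goes in short steps, Python scripts to look and compute and a shell command to move; the robot and the scene stay as the last step left them, time stands still between calls to the robot, and variables do not carry over. Pictures are saved under pics/ and viewed, and the job is handed in when it is done.

```bash
ls; mkdir -p pics; python3 - <<'E'
from bench import monitor,get_image
import cv2,numpy as np
s=monitor.get_state();print(s)
for n in("side","top","wrist"):
    d=get_image(n);cv2.imwrite(f"pics/{n}0.png",d["img"][:,:,::-1]);print(n,d["mtx"].tolist(),np.round(d["view"],4).tolist(),[k for k in d])
E
```

```text
pics
{'time': 0.0, 'joint_positions': array([-1.30487945,  0.32182123, -0.07009251,  1.45168999,  0.0226069 ,
        1.37078929, -0.05688496]), 'qd': array([ 1.10094272e-03,  7.62379597e-05,  2.42168351e-04,  1.28185080e-03,
       -2.51771844e-04,  1.04789964e-03, -3.55081322e-05]), 'joint_torque': array([-7.99291070e-05, -4.91314030e+01, -4.03922265e-01, -3.12512076e+01,
       -6.39229151e-02,  4.41275525e-02,  1.57086552e-04]), 'position': array([0.16193244, 0.62928967, 0.40365487]), 'tool_rot': array([ 0.19613507,  1.56188345, -0.19915076]), 'ft_force': array([-0.06951912, -0.46495936, -0.90128542]), 'torque': array([-0.01977933,  0.04364552,  0.02408063]), 'grip_width': 1.0031935113056818}
side [[496.1053567869911, 0.0, 274.58911336311513], [0.0, 496.1053567869911, 218.7534775249037], [0.0, 0.0, 1.0]] [[-0.9382, -0.3457, 0.0162, 0.5204], [0.1968, -0.4945, 0.8466, -0.2409], [-0.2847, 0.7975, 0.532, -0.6413], [0.0, 0.0, 0.0, 1.0]] ['img', 'mtx', 'view']
top [[444.2696603303991, 0.0, 278.7621634714721], [0.0, 444.2696603303991, 214.7390529147989], [0.0, 0.0, 1.0]] [[-0.0106, -0.9999, -0.002, -0.1177], [0.9954, -0.0107, 0.0951, -0.5804], [-0.0951, -0.0009, 0.9955, -0.892], [0.0, 0.0, 0.0, 1.0]] ['img', 'mtx', 'view']
wrist [[378.782484494037, 0.0, 279.9258487941426], [0.0, 378.782484494037, 217.5207047525521], [0.0, 0.0, 1.0]] [[0.2483, 0.9687, -0.0026, -0.6487], [-0.9286, 0.2373, -0.2855, 0.0365], [-0.2759, 0.0733, 0.9584, -0.3912], [0.0, 0.0, 0.0, 1.0]] ['img', 'mtx', 'view']
```

View pics/side0.png

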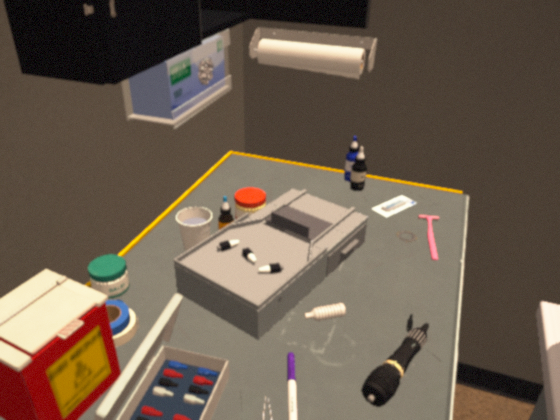

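View pics/top0.png

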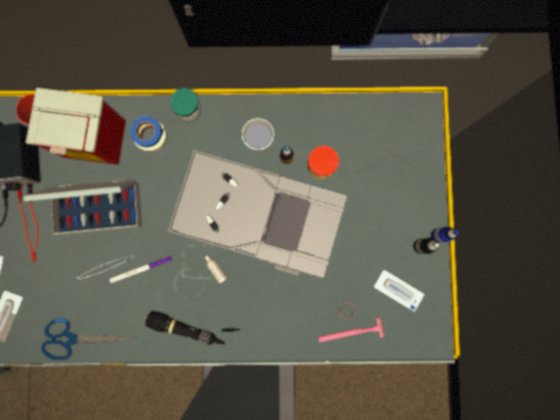

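View pics/wrist0.png

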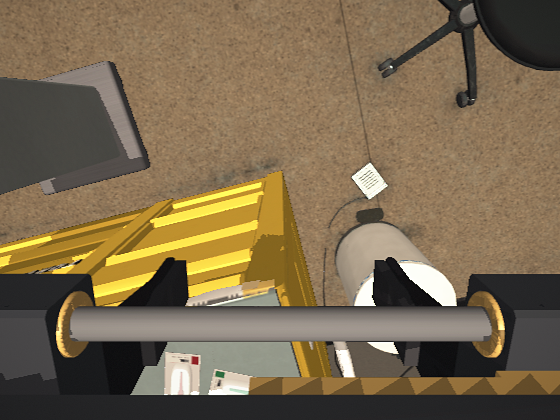

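```bash
python3 - <<'E'
import cv2
a=cv2.imread("pics/top0.png")[140:290,155:355];cv2.imwrite("pics/topz.png",cv2.resize(a,None,fx=4,fy=4,interpolation=cv2.INTER_CUBIC))
a=cv2.imread("pics/side0.png")[180:330,170:375];cv2.imwrite("pics/sidez.png",cv2.resize(a,None,fx=3.9,fy=3.9,interpolation=cv2.INTER_CUBIC))
E
```

```text
(no output)
```

View pics/topz.png

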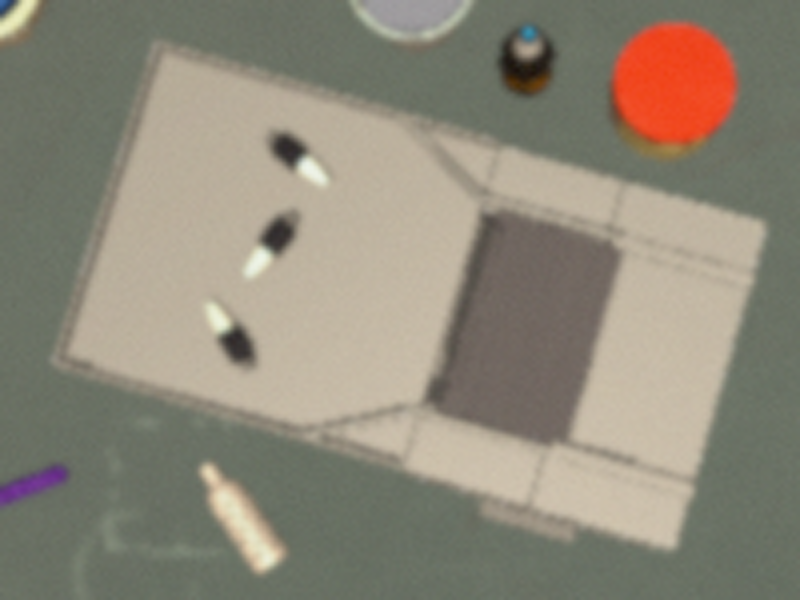

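View pics/sidez.png

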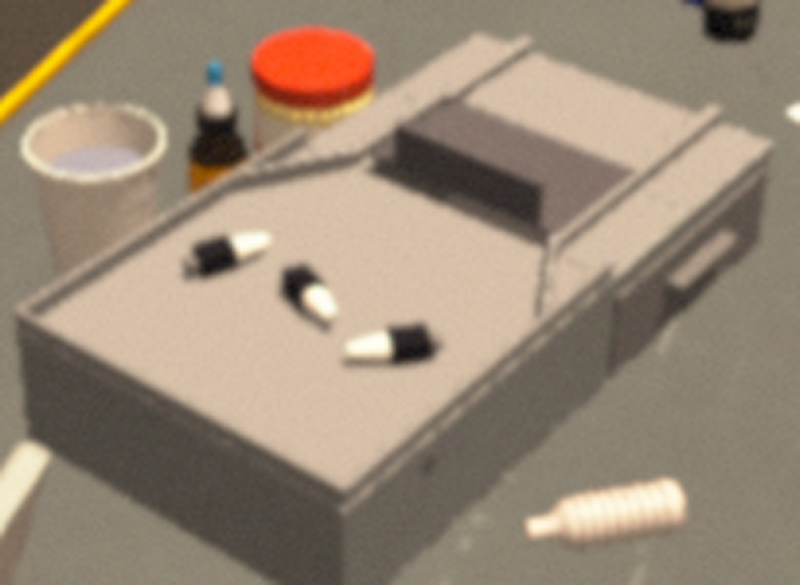

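```bash
cat > h.py <<'E'
import numpy as np,cv2,json
from scipy.optimize import least_squares
from scipy.spatial.transform import Rotation as R
def proj(d,P):
    P=np.atleast_2d(P);V=np.array(d["view"]);c=P@V[:3,:3].T+V[:3,3];c=c*[1,-1,-1]
    u=c@np.array(d["mtx"]).T;return u[:,:2]/u[:,2:]
def ray(d,uv,z):
    V=np.array(d["view"]);K=np.array(d["mtx"])
    r=np.linalg.inv(K)@[uv[0],uv[1],1];r=V[:3,:3].T@(r*[1,-1,-1]);o=-V[:3,:3].T@V[:3,3]
    return o+r*(z-o[2])/r[2]
E
python3 - <<'E'
from h import *
from bench import get_image
D={n:get_image(n) for n in("top","side")}
obs=[("top",(160,42),(85,170,72)),("top",(55,362),(-85,170,72)),("top",(768,222),(85,-150,62)),("top",(675,550),(-85,-150,62)),
("side",(20,312),(85,170,72)),("side",(345,512),(-85,170,72)),("side",(772,145),(-85,-150,62)),("side",(478,36),(85,-150,62)),
("top",(480,200),(54,-8,72)),("top",(418,404),(-54,-8,72))]
def px(n,p): return (np.array(p)+.5)/ (4 if n=="top" else 3.9)+([155,140] if n=="top" else [170,180])-.5
def w(q,P): 
    c,s=np.cos(q[2]),np.sin(q[2]);x,y,z=np.array(P)/1e3
    return np.array([q[0]+c*x-s*y,q[1]+s*x+c*y,z])
def f(q): return np.concatenate([proj(D[n],w(q,P))[0]-px(n,p) for n,p,P in obs])
r=least_squares(f,[.55,-.12,-.2],loss="soft_l1");print(r.x);print(np.round(r.fun.reshape(-1,2),1))
q=r.x;json.dump(list(q),open("q.json","w"))
def st(p):
    c,s=np.cos(q[2]),np.sin(q[2]);d=p[:2]-q[:2];return np.round([1e3*(c*d[0]+s*d[1]),1e3*(-s*d[0]+c*d[1])],1)
for nm,p,z in [("A tail",(268,132),66),("A nose",(328,184),66),("B tail",(295,212),66),("B nose",(246,276),66),("C tail",(252,364),66),("C nose",(208,304),66),("lip top",(487,215),86),("lip bot",(432,390),86),("plate far",(622,247),64.5),("plate far",(555,440),64.5),
("cup",(411,-20),70),("bottle",(528,60),70),("jar",(676,82),55)]:
    print(nm,st(ray(D["top"],px("top",p),z/1e3)),ray(D["top"],px("top",p),z/1e3).round(3))
for nm,p,z in [("A tail",(190,265),66),("A nose",(268,240),66),("B tail",(290,272),66),("B nose",(332,318),66),("C tail",(435,342),66),("C nose",(345,355),66),("lip L",(398,125),86),("lip R",(542,185),86)]:
    print(nm,st(ray(D["side"],px("side",p),z/1e3)))
E
```

```text
[ 0.57649068 -0.09246408 -0.29735573]
[[-1.2 -0.6]
 [-1.   0.9]
 [ 0.4 -0. ]
 [ 0.4  0.2]
 [-2.1 -0.2]
 [ 0.1 -5.2]
 [ 0.7 -0.7]
 [ 0.3 -0.8]
 [-0.2 -0.5]
 [-0.3  0.9]]
A tail [ 57.1 103.2] [ 0.661 -0.01   0.066]
A nose [40.4 66.8] [ 0.635 -0.04   0.066]
B tail [22.3 78.4] [ 0.621 -0.024  0.066]
B nose [-15.3  92.4] [0.589 0.    0.066]
C tail [-56.2  76.6] [ 0.545 -0.003  0.066]
C nose [-33.9 106.3] [0.575 0.019 0.066]
lip top [ 45.1 -14.7] [ 0.615 -0.12   0.086]
lip bot [-44.  -13.4] [ 0.53  -0.092  0.086]
plate far [ 51.6 -82.7] [ 0.602 -0.187  0.064]
plate far [-49.8 -77.5] [ 0.506 -0.152  0.064]
cup [150.7  56.4] [ 0.737 -0.083  0.07 ]
bottle [128.1 -11.5] [ 0.696 -0.141  0.07 ]
jar [141.8 -86. ] [ 0.687 -0.216  0.055]
A tail [57.2 96.7]
A nose [43.8 62.6]
B tail [21.4 74.6]
B nose [-12.2  88.2]
C tail [-54.   75.1]
C nose [-31.4 103.6]
lip L [ 38.2 -20.5]
lip R [-39.8 -20. ]
```

```bash
cat >> h.py <<'E'
q=json.load(open("q.json")) if __import__("os").path.exists("q.json") else None
def w2(x,y):
    c,s=np.cos(q[2]),np.sin(q[2]);return np.array([q[0]+(c*x-s*y)/1e3,q[1]+(s*x+c*y)/1e3])
def s2(p):
    c,s=np.cos(q[2]),np.sin(q[2]);d=np.array(p)[:2]-q[:2];return np.array([1e3*(c*d[0]+s*d[1]),1e3*(-s*d[0]+c*d[1])])
def where(p=True):
    from bench import monitor
    s=monitor.get_state();T=R.from_rotvec(s["tool_rot"]);tip=s["position"]+T.apply([.182,0,0])
    print("t",round(s["time"],2),"tip st",s2(tip).round(1),"z",round(1e3*tip[2],1),"F",s["ft_force"].round(1),"w",round(s["grip_width"]*87,1))
    return s,T,tip
def plan(x,y,z,yaw=0):
    "target fingertip in station mm; z mm above bench; yaw deg of jaw axis about station z"
    s,T,tip=where()
    best=None
    for k in(0,np.pi):
        a=q[2]+np.radians(yaw)+k;ty=np.array([np.cos(a),np.sin(a),0]);tx=np.array([0,0,-1.]);M=R.from_matrix(np.c_[tx,ty,np.cross(tx,ty)])
        rel=(T.inv()*M).as_rotvec()
        if best is None or np.linalg.norm(rel)<np.linalg.norm(best[0]): best=(rel,M)
    rel,M=best
    tcp=np.r_[w2(x,y),z/1e3]-M.apply([.182,0,0])
    print("turn",rel.round(3),"shift now-axes",(1e3*T.inv().apply(tcp-s["position"])).round(1),"shift after-turn axes",(1e3*M.inv().apply(tcp-s["position"])).round(1))
E
python3 - <<'E'
from h import *
plan(0,25,190)
E
```

```text
t 0.25 tip st [-607.8  568.6] z 222.3 F [ 0.1  0.  -0.8] w 86.9
turn [-1.525e+00 -1.000e-03  1.000e-03] shift now-axes [  32.8 -570.8  582.5] shift after-turn axes [  32.3 -607.9 -543.7]
```

```bash
python3 -m creep '[[0,-33,34,0,0,0,87],[0,-33,34,0,0,0,60],[0,-33,34,0,0,0,30],[0,-33,34,0,0,0,10],[0,-33,34,0,0,0,10]]' 20
python3 -m creep '[[0,-33,34,0,0,0,10],[0,-33,34,0,0,0,10],[0,-33,34,0,0,0,10],[0,-33,34,0,0,0,10],[0,-33,34,0,0,0,10]]'
python3 -m creep '[[0,-33,34,0,0,0,10],[0,-33,34,0,0,0,10],[0,-33,34,0,0,0,10],[0,-33,34,0,0,0,10],[0,-33,34,0,0,0,10]]'
python3 -m creep '[[0,-33,34,0.1,0,0,10],[0,0,0,0.14,0,0,10],[0,0,0,0.14,0,0,10],[0,0,0,0.14,0,0,10],[0,0,0,0.14,0,0,10]]'
python3 -m creep '[[0,0,0,0.14,0,0,10],[0,0,0,0.14,0,0,10],[0,0,0,0.14,0,0,10],[0,0,0,0.14,0,0,10],[0,0,0,0.14,0,0,10]]'
python3 - <<'E'
from h import *
plan(0,25,190)
E
```

```text
time: 0.75
position: [0.2863, 0.4255, 0.4048]
tool_rot: [0.198, 1.562, -0.197]
ft_force: [0.5, -0.2, 0.2]
grip_width: 0.722
time: 1.25
position: [0.4096, 0.2233, 0.405]
tool_rot: [0.198, 1.561, -0.197]
ft_force: [0.9, -0.2, 0.2]
grip_width: 0.264
time: 1.75
position: [0.5331, 0.0213, 0.4051]
tool_rot: [0.198, 1.561, -0.197]
ft_force: [0.8, 0.7, 0.3]
grip_width: 0.114
time: 2.25
position: [0.5573, -0.0175, 0.4046]
tool_rot: [0.716, 1.45, -0.716]
ft_force: [-0.4, -1.1, -0.2]
grip_width: 0.116
time: 2.75
position: [0.5572, -0.0173, 0.4047]
tool_rot: [1.244, 1.187, -1.243]
ft_force: [-0.5, 1.0, 0.2]
grip_width: 0.116
t 2.75 tip st [-40.5  66.2] z 222.7 F [-0.5  1.   0.2] w 10.1
turn [ 0.251 -0.     0.   ] shift now-axes [32.7 29.  50. ] shift after-turn axes [32.7 40.5 41.2]
```

```bash
python3 -m creep '[[0,0,0,0.125,0,0,10],[0,0,0,0.125,0,0,10],[0,20,20,0,0,0,10],[0,20,21,0,0,0,10],[0,0,0,0,0,0,10]]'
python3 - <<'E'
from h import *
from bench import get_image
plan(0,25,70)
for n in("wrist","top"):
    d=get_image(n);cv2.imwrite(f"pics/{n}1.png",d["img"][:,:,::-1])
    if n=="wrist":
        for P in [(0,-10,62),(50,-10,62),(-50,-10,62),(54,-8,72),(-54,-8,72),(85,-150,62),(-85,-150,62),(40,-11.5,86),(-40,-11.5,86),(40,-76.5,86)]: print(P,proj(d,np.r_[w2(P[0],P[1]),P[2]/1e3]).round(0))
E
```

```text
time: 3.25
position: [0.5842, -0.0721, 0.4049]
tool_rot: [1.422, 1.051, -1.425]
ft_force: [-0.1, -0.3, -1.3]
grip_width: 0.116
t 3.25 tip st [ 1.8 21.2] z 222.9 F [-0.1 -0.3 -1.3] w 10.1
turn [ 0.001  0.003 -0.002] shift now-axes [152.9  -1.7  -3.8] shift after-turn axes [152.9  -1.4  -3.3]
(0, -10, 62) [[276. 231.]]
(50, -10, 62) [[332. 231.]]
(-50, -10, 62) [[221. 231.]]
(54, -8, 72) [[338. 233.]]
(-54, -8, 72) [[214. 232.]]
(85, -150, 62) [[361. 363.]]
(-85, -150, 62) [[192. 363.]]
(40, -11.5, 86) [[324. 242.]]
(-40, -11.5, 86) [[228. 242.]]
(40, -76.5, 86) [[321. 311.]]
```

View pics/wrist1.png

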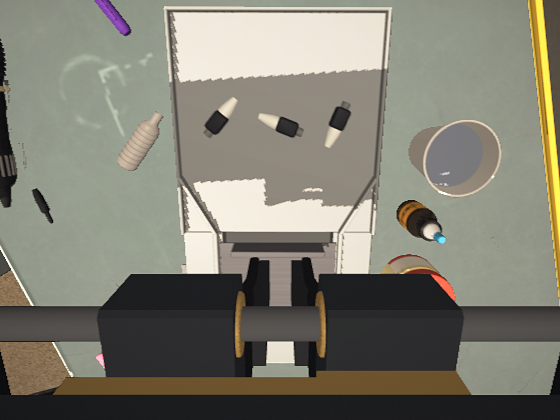

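```bash
python3 -m creep '[[38,0,0,0,0,0,10],[38,0,-1,0,0,0,10],[38,-1,-1,0,0,0,10],[25,0,-1,0,0,0,10],[12,0,0,0,0,0,10]]'
python3 - <<'E'
from h import *
where()
# wrist pic was taken at tip 223; view
import pickle
E
python3 - <<'E'
from h import *
from bench import get_image
d=get_image("side");cv2.imwrite("pics/side2.png",cv2.resize(d["img"][150:330,150:390,::-1],None,fx=3.3,fy=3.3,interpolation=cv2.INTER_CUBIC))
E
```

```text
time: 3.85
position: [0.5825, -0.0629, 0.2511]
tool_rot: [1.417, 1.062, -1.422]
ft_force: [0.0, 0.8, -0.1]
grip_width: 0.116
t 3.85 tip st [-3.7 30. ] z 69.1 F [ 0.   0.8 -0.1] w 10.1
```

View pics/side2.png

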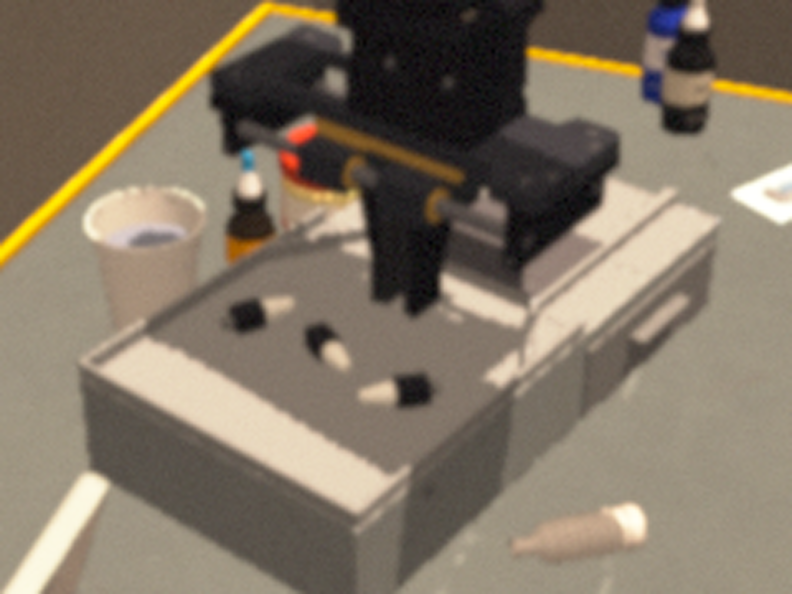

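```bash
python3 -m creep '[[0,2,10,0,0,0,10],[0,1,10,0,0,0,10],[0,0,8,0,0,0,10],[0,0,8,0,0,0,10],[0,0,8,0,0,0,10]]'
python3 - <<'E'
from h import *
where()
E
python3 -m creep '[[0,0,8,0,0,0,10],[0,0,8,0,0,0,10],[0,0,8,0,0,0,10],[0,0,8,0,0,0,10],[0,0,8,0,0,0,10]]'
python3 - <<'E'
from h import *
where()
E
```

```text
time: 4.4
position: [0.5742, -0.1086, 0.2548]
tool_rot: [1.423, 1.057, -1.418]
ft_force: [2.3, 1.8, 2.2]
grip_width: 0.118
t 4.4 tip st [  2.9 -15.7] z 72.8 F [2.3 1.8 2.2] w 10.3
time: 4.9
position: [0.5624, -0.1468, 0.2538]
tool_rot: [1.42, 1.057, -1.42]
ft_force: [0.5, 1.8, 1.5]
grip_width: 0.116
t 4.9 tip st [  2.4 -56.1] z 71.8 F [0.5 1.8 1.5] w 10.1
```

```bash
python3 -m creep '[[0,0,4,0,0,0,10],[0,0,3,0,0,0,10],[0,0,2,0,0,0,10],[0,0,1,0,0,0,10]]'
python3 - <<'E'
from h import *
where()
E
python3 -m creep '[[0,0,2,0,0,0,10],[0,0,1,0,0,0,10]]'
python3 - <<'E'
from h import *
where()
E
```

```text
time: 5.3
position: [0.5598, -0.1553, 0.2537]
tool_rot: [1.421, 1.058, -1.42]
ft_force: [0.4, 4.3, 0.9]
grip_width: 0.118
t 5.3 tip st [  2.4 -64.8] z 71.7 F [0.4 4.3 0.9] w 10.3
time: 5.5
position: [0.5596, -0.156, 0.2537]
tool_rot: [1.422, 1.062, -1.417]
ft_force: [3.1, 9.3, 1.3]
grip_width: 0.113
t 5.5 tip st [  2.4 -64.9] z 71.7 F [3.1 9.3 1.3] w 9.8
```

```bash
python3 -m creep '[[0,0,-12,0,0,0,10],[-25,0,-10,0,0,0,10],[-25,0,-40,0,0,0,10],[0,0,-45,0,0,0,10],[0,0,-45,0,0,0,10]]'
python3 -m creep '[[0,0,-40,0,0,0,10],[0,0,-5,0,0,0,10],[0,0,0,0,0,0,10]]'
python3 - <<'E'
from h import *
from bench import get_image
plan(5,125,65)
for n in("wrist","side"):
    d=get_image(n);cv2.imwrite(f"pics/{n}3.png",d["img"][:,:,::-1])
E
```

```text
time: 6.0
position: [0.6027, -0.0124, 0.3047]
tool_rot: [1.421, 1.055, -1.42]
ft_force: [-0.2, -0.1, 1.0]
grip_width: 0.114
time: 6.3
position: [0.6152, 0.0317, 0.303]
tool_rot: [1.416, 1.059, -1.419]
ft_force: [0.3, -0.5, -0.4]
grip_width: 0.114
t 6.3 tip st [  0.5 129.7] z 121.0 F [ 0.3 -0.5 -0.4] w 9.9
turn [0.01  0.002 0.001] shift now-axes [56.   4.3  5. ] shift after-turn axes [56.   4.3  5.1]
```

View pics/side3.png

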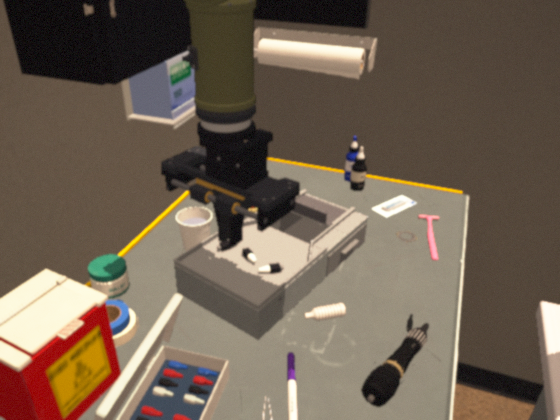

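View pics/wrist3.png

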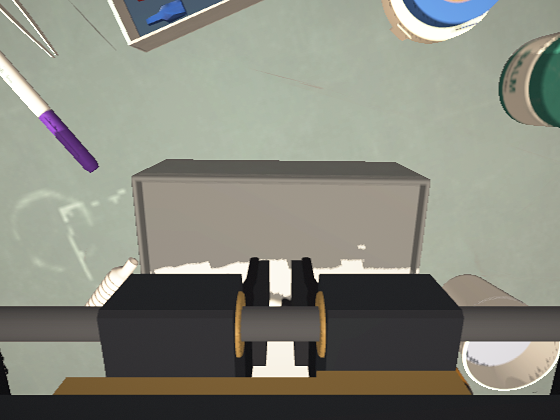

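```bash
python3 -m creep '[[25,2,2,0,0,0,10],[20,2,2,0,0,0,10],[10,0,0,0,0,0,10],[0,0,0,0,0,0,10]]'
python3 - <<'E'
from h import *
plan(5,90,65)
E
```

```text
time: 6.8
position: [0.617, 0.0232, 0.2474]
tool_rot: [1.42, 1.057, -1.425]
ft_force: [-0.5, -0.7, 0.4]
grip_width: 0.115
t 6.8 tip st [  4.4 122.1] z 65.4 F [-0.5 -0.7  0.4] w 10.0
turn [0.004 0.002 0.003] shift now-axes [ 0.4  0.  32.5] shift after-turn axes [ 0.4  0.1 32.5]
```

```bash
python3 -m creep '[[0,0,9,0,0,0,10],[0,0,9,0,0,0,10],[0,0,9,0,0,0,10],[0,0,9,0,0,0,10],[0,0,9,0,0,0,10]]'
python3 -m creep '[[0,0,9,0,0,0,10],[0,0,9,0,0,0,10],[0,0,9,0,0,0,10],[0,0,9,0,0,0,10]]'
python3 - <<'E'
from h import *
from bench import get_image
where()
for n in("top","side"):
    d=get_image(n);c=d["img"][140:290,155:355,::-1] if n=="top" else d["img"][180:330,170:375,::-1];cv2.imwrite(f"pics/{n}4.png",cv2.resize(c,None,fx=3,fy=3,interpolation=cv2.INTER_CUBIC))
E
```

```text
time: 7.3
position: [0.6049, -0.0191, 0.2493]
tool_rot: [1.421, 1.057, -1.42]
ft_force: [-0.0, -0.4, 0.1]
grip_width: 0.114
time: 7.7
position: [0.5945, -0.0533, 0.2487]
tool_rot: [1.42, 1.057, -1.42]
ft_force: [-0.2, 0.1, -0.3]
grip_width: 0.119
t 7.7 tip st [ 5.8 42.7] z 66.7 F [-0.2  0.1 -0.3] w 10.4
```

View pics/side4.png

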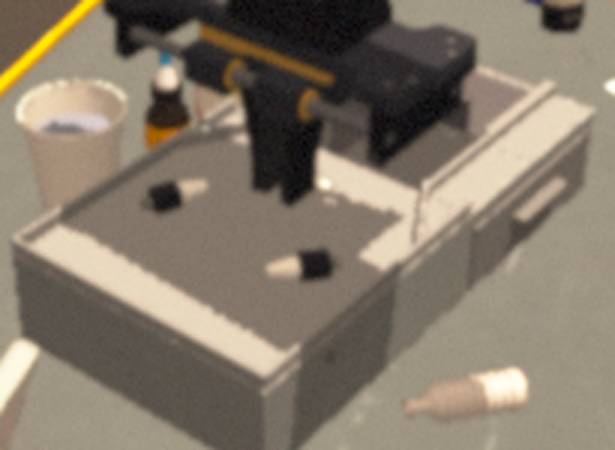

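View pics/top4.png

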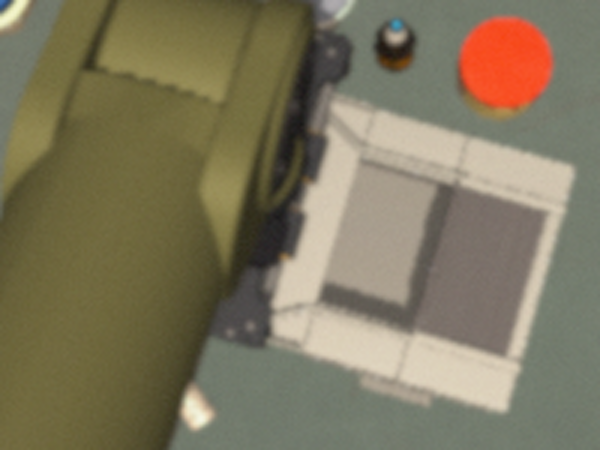

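```bash
python3 -m creep '[[0,0,9,0,0,0,10],[0,0,9,0,0,0,10],[0,0,9,0,0,0,10],[0,0,9,0,0,0,10],[0,0,9,0,0,0,10]]'
python3 -m creep '[[0,0,9,0,0,0,10],[0,0,9,0,0,0,10],[0,0,6,0,0,0,10],[0,0,0,0,0,0,10]]'
python3 - <<'E'
from h import *
from bench import get_image
where()
d=get_image("side");c=d["img"][180:330,170:375,::-1];cv2.imwrite("pics/side5.png",cv2.resize(c,None,fx=3,fy=3,interpolation=cv2.INTER_CUBIC))
E
```

```text
time: 8.3
position: [0.5816, -0.0966, 0.2488]
tool_rot: [1.42, 1.057, -1.42]
ft_force: [-0.8, -0.8, 1.0]
grip_width: 0.115
time: 8.7
position: [0.5746, -0.12, 0.2488]
tool_rot: [1.421, 1.056, -1.422]
ft_force: [-0.5, -0.2, -0.1]
grip_width: 0.117
t 8.7 tip st [  6.2 -27. ] z 66.8 F [-0.5 -0.2 -0.1] w 10.2
```

View pics/side5.png

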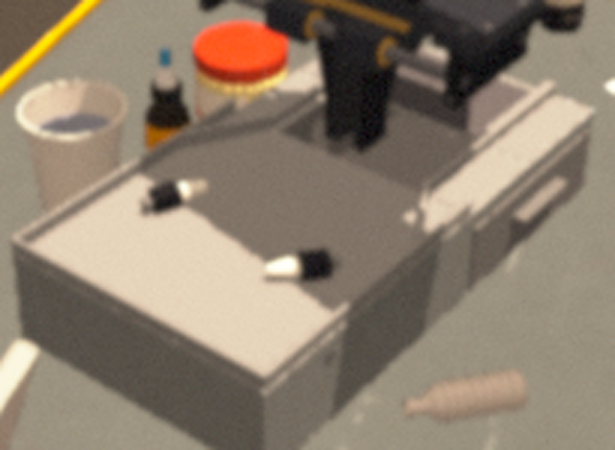

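```bash
python3 -m creep '[[-25,0,-5,0,0,0,10],[-20,10,-40,0,0,0,10],[0,20,-40,0,0,0,10],[0,19,-40,0,0,0,10],[0,0,-24,0,0,0,10]]'
python3 -m creep '[[0,0,0,0,0,0,10]]'
python3 - <<'E'
from h import *
plan(55,123,65)
E
```

```text
time: 9.25
position: [0.667, 0.0148, 0.2936]
tool_rot: [1.419, 1.06, -1.415]
ft_force: [-0.3, 0.6, -0.5]
grip_width: 0.116
time: 9.35
position: [0.6659, 0.0168, 0.2928]
tool_rot: [1.416, 1.065, -1.413]
ft_force: [-0.6, -0.3, 0.3]
grip_width: 0.117
t 9.35 tip st [ 53.3 131.1] z 110.8 F [-0.6 -0.3  0.3] w 10.2
turn [ 0.015 -0.002  0.001] shift now-axes [45.8  1.5  7.8] shift after-turn axes [45.8  1.5  7.6]
```

```bash
python3 -m creep '[[20,1,4,0,0,0,10],[15,1,3,0,0,0,10],[11,0,0,0,0,0,10],[0,0,0,0,0,0,10]]'
python3 -m creep '[[0,0,6,0,0,0,10],[0,0,6,0,0,0,10],[0,0,6,0,0,0,10],[0,0,6,0,0,0,10],[0,0,6,0,0,0,10]]'
python3 - <<'E'
from h import *
from bench import get_image
where()
d=get_image("side");c=d["img"][180:330,170:375,::-1];cv2.imwrite("pics/side6.png",cv2.resize(c,None,fx=3,fy=3,interpolation=cv2.INTER_CUBIC))
E
```

```text
time: 9.75
position: [0.6639, 0.002, 0.2462]
tool_rot: [1.419, 1.058, -1.423]
ft_force: [0.6, -0.6, -0.0]
grip_width: 0.116
time: 10.25
position: [0.6558, -0.0267, 0.2481]
tool_rot: [1.421, 1.057, -1.42]
ft_force: [0.1, 0.4, -0.0]
grip_width: 0.117
t 10.25 tip st [56.6 86.2] z 66.1 F [ 0.1  0.4 -0. ] w 10.1
```

View pics/side6.png

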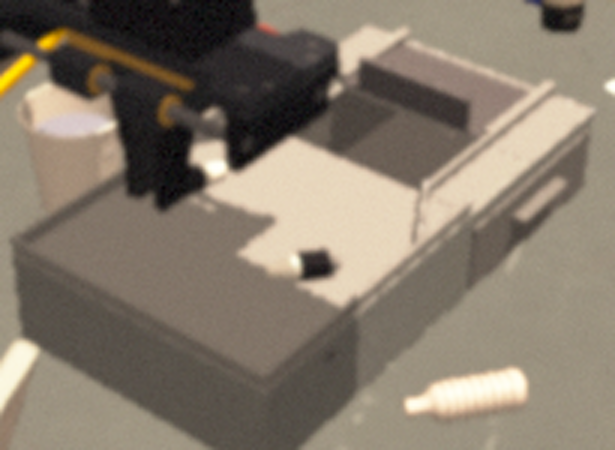

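```bash
python3 -m creep '[[0,0,5,0.1,0,0,10],[0,0,6,0.1,0,0,10],[0,0,7,0.1,0,0,10],[0,0,7,0.1,0,0,10],[0,0,7,0,0,0,10]]'
python3 - <<'E'
from h import *
from bench import get_image
plan(5,-30,65,-23)
d=get_image("side");c=d["img"][180:330,170:375,::-1];cv2.imwrite("pics/side7.png",cv2.resize(c,None,fx=3,fy=3,interpolation=cv2.INTER_CUBIC))
E
```

```text
time: 10.8
position: [0.6405, -0.054, 0.2478]
tool_rot: [1.697, 0.798, -1.697]
ft_force: [-0.1, -0.2, 0.1]
grip_width: 0.115
t 10.8 tip st [49.9 55.5] z 65.8 F [-0.1 -0.2  0.1] w 10.0
turn [ 0.008  0.    -0.   ] shift now-axes [ 0.8 -8.6 96.2] shift after-turn axes [ 0.8 -7.9 96.3]
```

View pics/side7.png

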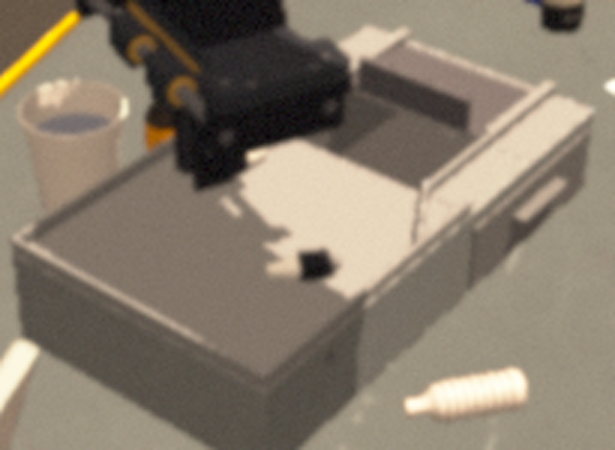

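```bash
python3 -m creep '[[0,-1,9,0,0,0,10],[0,-1,9,0,0,0,10],[0,-1,9,0,0,0,10],[0,-1,9,0,0,0,10],[0,-1,9,0,0,0,10]]'
python3 - <<'E'
from h import *
from bench import get_image
plan(5,-30,65,-23)
d=get_image("side");c=d["img"][180:330,170:375,::-1];cv2.imwrite("pics/side8.png",cv2.resize(c,None,fx=3,fy=3,interpolation=cv2.INTER_CUBIC))
E
```

```text
time: 11.35
position: [0.6073, -0.0859, 0.2478]
tool_rot: [1.698, 0.799, -1.697]
ft_force: [-0.0, -0.6, 0.4]
grip_width: 0.119
t 11.35 tip st [27.6 15.3] z 65.8 F [-0.  -0.6  0.4] w 10.3
turn [ 0.008 -0.     0.   ] shift now-axes [ 0.8 -3.5 50.5] shift after-turn axes [ 0.8 -3.1 50.5]
```

View pics/side8.png

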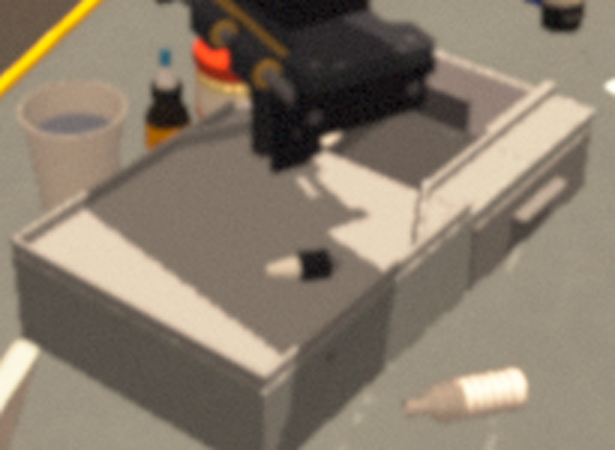

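```bash
python3 -m creep '[[0,0,8,0,0,0,10],[0,0,8,0,0,0,10],[0,0,8,0,0,0,10],[0,0,8,0,0,0,10],[0,0,8,0,0,0,10]]'
python3 -m creep '[[0,0,7,0,0,0,10],[0,0,0,0,0,0,10]]'
python3 - <<'E'
from h import *
from bench import get_image
plan(5,-30,65,-23)
d=get_image("side");c=d["img"][180:330,170:375,::-1];cv2.imwrite("pics/side9.png",cv2.resize(c,None,fx=3,fy=3,interpolation=cv2.INTER_CUBIC))
d=get_image("wrist");cv2.imwrite("pics/wrist9.png",d["img"][:,:,::-1])
E
```

```text
time: 11.9
position: [0.5821, -0.1167, 0.2477]
tool_rot: [1.697, 0.799, -1.698]
ft_force: [0.4, 0.5, 0.2]
grip_width: 0.114
time: 12.1
position: [0.5773, -0.1228, 0.2478]
tool_rot: [1.698, 0.797, -1.699]
ft_force: [0.1, 0.3, 0.2]
grip_width: 0.115
t 12.1 tip st [  9.6 -28.8] z 65.8 F [0.1 0.3 0.2] w 10.0
turn [0.006 0.    0.   ] shift now-axes [ 0.8 -3.8  2.9] shift after-turn axes [ 0.8 -3.8  3. ]
```

View pics/side9.png

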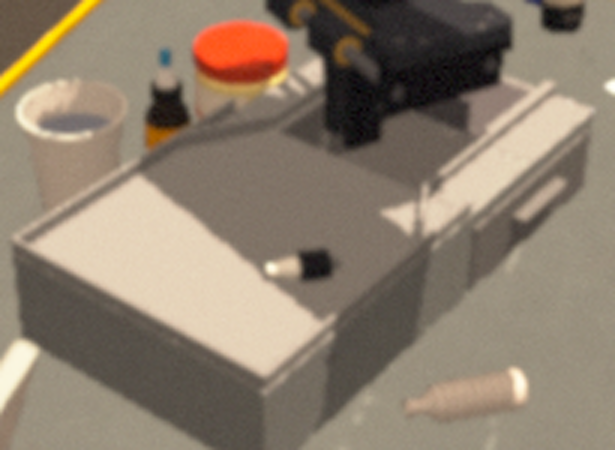

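View pics/wrist9.png

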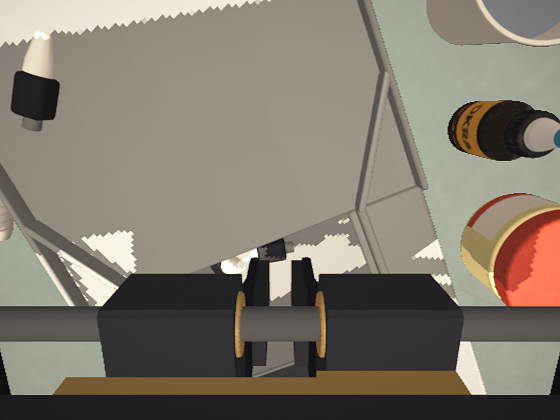

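```bash
python3 -m creep '[[-22,0,0,0,0,0,10],[-25,0,0,-0.12,0,0,10],[0,0,0,-0.14,0,0,10],[0,0,0,-0.14,0,0,10],[0,0,0,-0.14,0,0,10]]'
python3 -m creep '[[0,0,0,-0.14,0,0,10],[0,0,0,-0.03,0,0,10]]'
python3 - <<'E'
from h import *
plan(-55,125,65,18)
E
```

```text
time: 12.7
position: [0.5785, -0.1208, 0.295]
tool_rot: [1.315, 1.137, -1.314]
ft_force: [-0.5, 0.5, 0.2]
grip_width: 0.112
time: 12.9
position: [0.5783, -0.121, 0.2948]
tool_rot: [1.194, 1.219, -1.193]
ft_force: [-0.4, -1.0, -0.3]
grip_width: 0.119
t 12.9 tip st [ 10.2 -26.6] z 112.8 F [-0.4 -1.  -0.3] w 10.3
turn [ 0.005 -0.    -0.   ] shift now-axes [  47.9  -14.3 -164.5] shift after-turn axes [  47.8  -15.1 -164.4]
```

```bash
python3 -m creep '[[0,-4,-42,0,0,0,10],[0,-4,-42,0,0,0,10],[0,-4,-42,0,0,0,10],[0,-2,-37,0,0,0,10],[0,0,0,0,0,0,10]]'
python3 - <<'E'
from h import *
plan(-55,125,65,18)
E
```

```text
time: 13.4
position: [0.5606, 0.0487, 0.2945]
tool_rot: [1.192, 1.225, -1.188]
ft_force: [-0.4, 0.9, 0.0]
grip_width: 0.115
t 13.4 tip st [-56.9 130.9] z 112.5 F [-0.4  0.9  0. ] w 10.0
turn [ 0.01  -0.004  0.001] shift now-axes [47.4 -0.2  5.7] shift after-turn axes [47.5 -0.2  5.5]
```

```bash
python3 -m creep '[[20,0,0,0,0,0,10],[17,0,0,0,0,0,10],[10,0,0,0,0,0,10],[0,0,0,0,0,0,10]]'
python3 - <<'E'
from h import *
where()
E
python3 -m creep '[[0,0,7,0,0,0,10],[0,0,7,0,0,0,10],[0,0,7,0,0,0,10],[0,0,7,0,0,0,10],[0,0,7,0,0,0,10]]'
python3 - <<'E'
from h import *
from bench import get_image
plan(-5,-30,65,18)
d=get_image("side");c=d["img"][180:330,170:375,::-1];cv2.imwrite("pics/side10.png",cv2.resize(c,None,fx=3,fy=3,interpolation=cv2.INTER_CUBIC))
E
```

```text
time: 13.8
position: [0.5604, 0.0409, 0.2464]
tool_rot: [1.194, 1.219, -1.199]
ft_force: [-0.7, 0.1, -0.2]
grip_width: 0.117
t 13.8 tip st [-54.9 122.5] z 64.4 F [-0.7  0.1 -0.2] w 10.2
time: 14.3
position: [0.5618, 0.0053, 0.2482]
tool_rot: [1.196, 1.218, -1.195]
ft_force: [-0.2, 0.3, 0.8]
grip_width: 0.112
t 14.3 tip st [-42.6  89.3] z 66.2 F [-0.2  0.3  0.8] w 9.8
turn [ 0.002 -0.    -0.001] shift now-axes [  1.1  -1.1 125. ] shift after-turn axes [  1.2  -0.9 125. ]
```

View pics/side10.png

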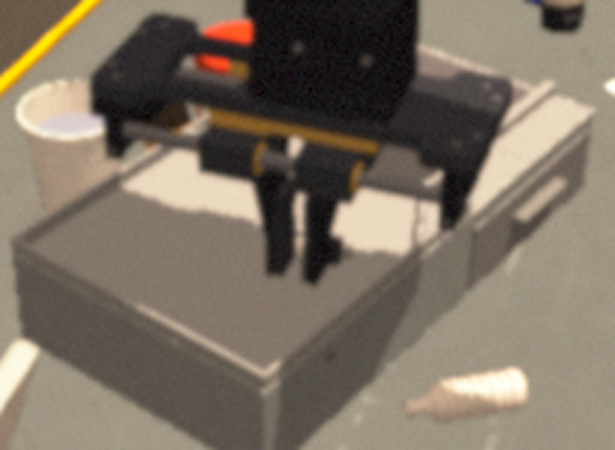

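```bash
python3 -m creep '[[0,0,8,0,0,0,10],[0,0,8,0,0,0,10],[0,0,8,0,0,0,10],[0,0,8,0,0,0,10],[0,0,8,0,0,0,10]]'
python3 - <<'E'
from h import *
from bench import get_image
plan(-5,-30,65,18)
d=get_image("side");c=d["img"][180:330,170:375,::-1];cv2.imwrite("pics/side11.png",cv2.resize(c,None,fx=3,fy=3,interpolation=cv2.INTER_CUBIC))
E
```

```text
time: 14.85
position: [0.5624, -0.0345, 0.2477]
tool_rot: [1.195, 1.218, -1.195]
ft_force: [-0.8, -0.1, 0.1]
grip_width: 0.116
t 14.85 tip st [-30.4  51.3] z 65.7 F [-0.8 -0.1  0.1] w 10.1
turn [0.002 0.    0.   ] shift now-axes [ 0.8 -1.1 85.1] shift after-turn axes [ 0.7 -0.9 85.1]
```

View pics/side11.png

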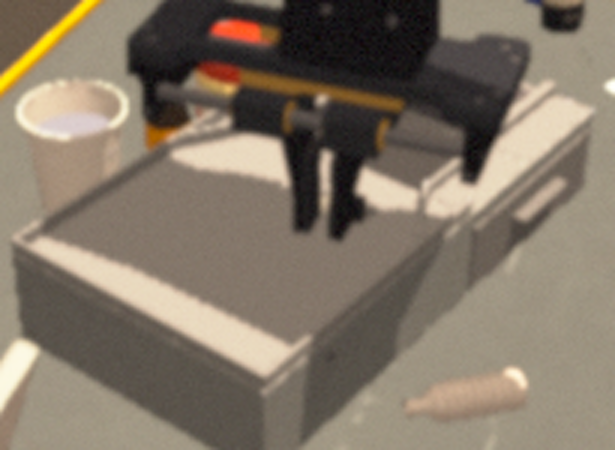

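```bash
python3 -m creep '[[0,0,8,0,0,0,10],[0,0,8,0,0,0,10],[0,0,8,0,0,0,10],[0,0,8,0,0,0,10],[0,0,8,0,0,0,10]]'
python3 -m creep '[[0,0,8,0,0,0,10],[0,0,8,0,0,0,10],[0,0,8,0,0,0,10],[0,0,8,0,0,0,10],[0,0,8,0,0,0,10]]'
python3 -m creep '[[0,0,3,0,0,0,10],[0,0,0,0,0,0,10]]'
python3 - <<'E'
from h import *
from bench import get_image
plan(0,25,150,0)
d=get_image("side");c=d["img"][180:330,170:375,::-1];cv2.imwrite("pics/side12.png",cv2.resize(c,None,fx=3,fy=3,interpolation=cv2.INTER_CUBIC))
E
```

```text
time: 15.4
position: [0.5631, -0.0745, 0.2478]
tool_rot: [1.195, 1.218, -1.195]
ft_force: [0.0, 0.8, -0.2]
grip_width: 0.113
time: 15.9
position: [0.5639, -0.1144, 0.2478]
tool_rot: [1.195, 1.218, -1.195]
ft_force: [0.1, -0.6, 0.1]
grip_width: 0.113
time: 16.1
position: [0.5639, -0.1174, 0.2477]
tool_rot: [1.196, 1.218, -1.196]
ft_force: [0.2, -0.5, -0.6]
grip_width: 0.115
t 16.1 tip st [ -4.7 -27.5] z 65.7 F [ 0.2 -0.5 -0.6] w 10.0
turn [ 0.315  0.    -0.   ] shift now-axes [-84.3  20.8 -48.5] shift after-turn axes [-84.3   4.7 -52.5]
```

View pics/side12.png

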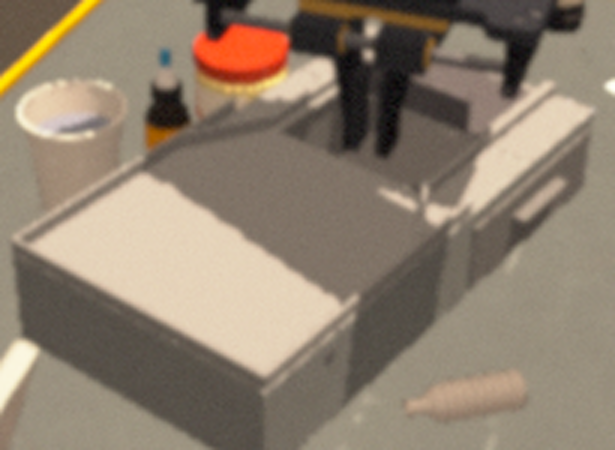

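```bash
python3 -m creep '[[-25,0,0,0,0,0,10],[-40,0,0,0.1,0,0,10],[-40,0,0,0.1,0,0,10],[0,0,0,0.115,0,0,10],[0,0,0,0,0,0,10]]'
python3 -m creep '[[0,2,40,0,0,0,10],[0,2,42,0,0,0,10],[0,0,0,0,0,0,10]]'
python3 - <<'E'
from h import *
from bench import get_image
plan(0,-108,73,0)
for n in("wrist","top"):
    d=get_image(n);c=d["img"][:,:,::-1]
    if n=="top": c=cv2.resize(c[140:290,155:355],None,fx=3,fy=3)
    cv2.imwrite(f"pics/{n}13.png",c)
E
```

```text
time: 16.65
position: [0.5644, -0.1162, 0.354]
tool_rot: [1.425, 1.054, -1.421]
ft_force: [-0.3, 1.2, 0.0]
grip_width: 0.116
time: 16.95
position: [0.5409, -0.2025, 0.3521]
tool_rot: [1.424, 1.049, -1.431]
ft_force: [-0.1, -0.2, 0.7]
grip_width: 0.116
t 16.95 tip st [  -2.1 -116.4] z 170.1 F [-0.1 -0.2  0.7] w 10.1
turn [-0.005  0.004  0.001] shift now-axes [97.1  1.9 -8. ] shift after-turn axes [97.1  1.8 -7.7]
```

View pics/wrist13.png

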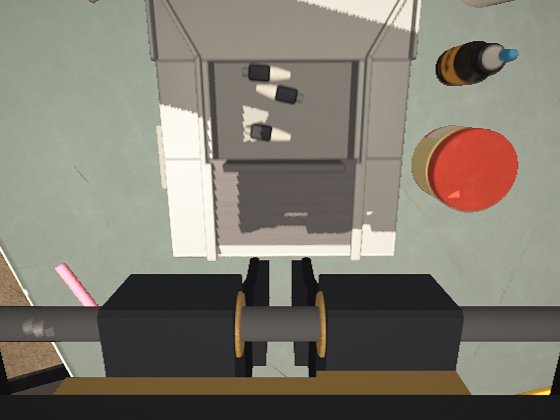

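All three cartridges lie on the floor of the catch box, at about (268,73), (280,93) and (270,132). The lip is at row ~163, against the open stop, and the deck is clear. Next I lower the fingers behind the lip and push the shutter shut.

```bash
python3 -m creep '[[35,1,-2,0,0,0,10],[35,1,-2,0,0,0,10],[17,0,-2,0,0,0,10],[8,0,0,0,0,0,10],[0,0,0,0,0,0,10]]'
python3 - <<'E'
from h import *
plan(0,-5,73,0)
E
```

```text
time: 17.55
position: [0.5475, -0.1897, 0.2563]
tool_rot: [1.421, 1.058, -1.424]
ft_force: [0.3, 0.2, 0.6]
grip_width: 0.112
t 17.55 tip st [   0.3 -101.4] z 74.3 F [0.3 0.2 0.6] w 9.8
turn [0.004 0.    0.003] shift now-axes [  1.3  -0.4 -96.4] shift after-turn axes [  1.3  -0.8 -96.4]
```

```bash
python3 -m creep '[[0,0,-8,0,0,0,10],[0,0,-8,0,0,0,10],[0,0,-8,0,0,0,10],[0,0,-8,0,0,0,10],[0,0,-8,0,0,0,10]]'
python3 -m creep '[[0,0,-8,0,0,0,10],[0,0,-7,0,0,0,10],[0,0,-5,0,0,0,10],[0,0,-4,0,0,0,10],[0,0,-3,0,0,0,10]]'
python3 - <<'E'
from h import *
where()
E
```

```text
time: 18.05
position: [0.5598, -0.1524, 0.2586]
tool_rot: [1.424, 1.053, -1.422]
ft_force: [-0.4, -2.4, 1.1]
grip_width: 0.116
time: 18.55
position: [0.5672, -0.1267, 0.2577]
tool_rot: [1.424, 1.054, -1.424]
ft_force: [1.1, -2.8, 1.5]
grip_width: 0.117
t 18.55 tip st [  1.2 -35.5] z 75.7 F [ 1.1 -2.8  1.5] w 10.2
```

```bash
python3 -m creep '[[0,0,-3,0,0,0,10],[0,0,-2,0,0,0,10],[0,0,-2,0,0,0,10]]'
python3 - <<'E'
from h import *
where()
E
python3 -m creep '[[0,0,-2,0,0,0,10],[0,0,-1,0,0,0,10],[0,0,0,0,0,0,10]]'
python3 - <<'E'
from h import *
where()
E
```

```text
time: 18.85
position: [0.5691, -0.1204, 0.2577]
tool_rot: [1.424, 1.054, -1.424]
ft_force: [0.8, -3.4, 0.4]
grip_width: 0.119
t 18.85 tip st [  1.2 -28.9] z 75.7 F [ 0.8 -3.4  0.4] w 10.3
time: 19.15
position: [0.5697, -0.1186, 0.2577]
tool_rot: [1.423, 1.053, -1.425]
ft_force: [-0.2, -6.3, -0.0]
grip_width: 0.118
t 19.15 tip st [  1.1 -27.2] z 75.7 F [-0.2 -6.3 -0. ] w 10.3
```

```bash
python3 -m creep '[[0,0,-1.5,0,0,0,10],[0,0,-1,0,0,0,10],[0,0,0,0,0,0,10]]'
python3 - <<'E'
from h import *
where()
E
python3 -m creep '[[0,0,8,0,0,0,10],[0,0,8,0,0,0,10],[-30,0,5,0,0,0,10],[-45,0,0,0,0,0,10],[-45,0,20,0,0,0,10]]'
python3 -m creep '[[-20,0,35,0,0,0,10],[0,0,35,0,0,0,10],[0,0,0,0,0,0,10]]'
python3 - <<'E'
from h import *
from bench import get_image
where()
for n in("wrist","side","top"):
    d=get_image(n);c=d["img"][:,:,::-1];cv2.imwrite(f"pics/{n}14.png",c)
    if n=="wrist":
        for P in [(40,-11.5,86),(-40,-11.5,86),(52,-78,64.5),(-52,-78,64.5),(54,-8,72),(-54,-8,72)]: print(P,proj(d,np.r_[w2(P[0],P[1]),P[2]/1e3]).round(0))
E
```

```text
time: 19.45
position: [0.5699, -0.1179, 0.2578]
tool_rot: [1.422, 1.05, -1.428]
ft_force: [-1.9, -7.4, 1.0]
grip_width: 0.112
t 19.45 tip st [  1.1 -27. ] z 75.8 F [-1.9 -7.4  1. ] w 9.8
time: 19.95
position: [0.5593, -0.1509, 0.3782]
tool_rot: [1.421, 1.061, -1.42]
ft_force: [1.9, -0.0, 0.2]
grip_width: 0.114
time: 20.25
position: [0.5358, -0.2267, 0.3992]
tool_rot: [1.429, 1.048, -1.428]
ft_force: [-0.5, -0.9, 0.2]
grip_width: 0.117
t 20.25 tip st [   0.8 -140.5] z 217.2 F [-0.5 -0.9  0.2] w 10.2
(40, -11.5, 86) [[332.  29.]]
(-40, -11.5, 86) [[219.  30.]]
(52, -78, 64.5) [[341. 124.]]
(-52, -78, 64.5) [[212. 125.]]
(54, -8, 72) [[349.  27.]]
(-54, -8, 72) [[202.  28.]]
```

View pics/wrist14.png

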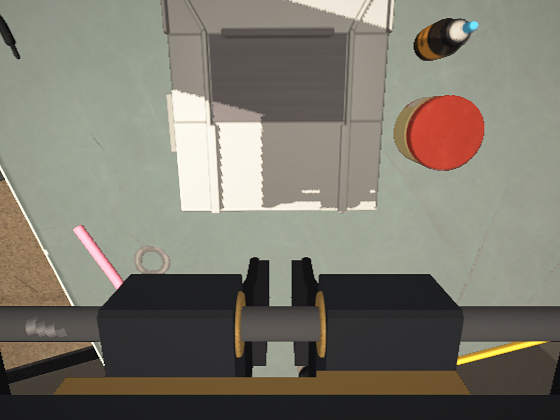

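View pics/side14.png

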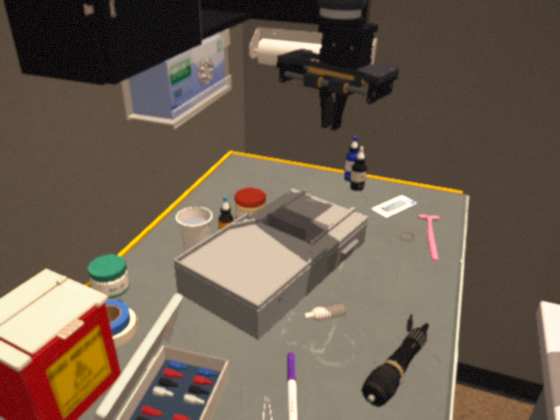

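View pics/top14.png

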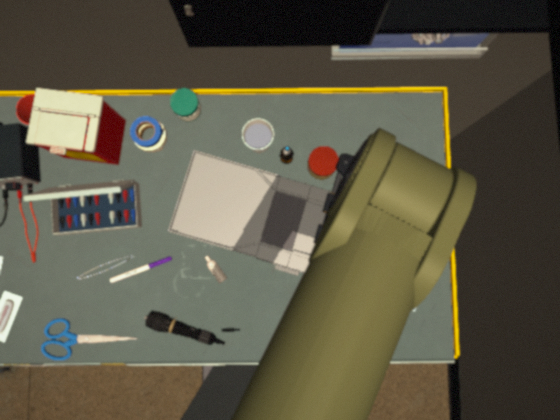

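```bash
python3 - <<'E'
from bench import ctrl
print(ctrl.close_job())
E
```

```text
the job is handed in; nothing more can be done
None
```

I opened the shutter by its lip, swept the three cartridges one at a time along the deck into the chute, and pushed the shutter shut again. I then lifted the gripper clear and handed the job in at about 20.5 s of the 72 s allowed. It gave no verdict.

- **Shutter open:** the lip stopped moving with the push at about 10 N, against about 2–3 N while sliding, so it had reached its stop.
- **Cartridges:** with the shutter open, the wrist picture showed all three lying in the catch box and the deck empty.
- **Shutter shut:** the last push rose to about 7.5 N with only 0.2 mm of movement. The final wrist picture shows the plate covering the hole and its far edge at the hole's end, to within the roughly 2 mm calibration.
- **Surroundings:** the cup, bottle, jar and machine grip look unmoved in the final side and top pictures, judged by eye.

No check failed. One station corner point in the first side picture was about 5 pixels off the fit, probably because I picked the pixel wrongly. The other points agreed to about 2 pixels.

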